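# Prop open the cooling chest and set the crucible in its ring

## Task

Lift the lid of the red cooling chest by its black knob until it stands by itself, swing the prop rod up, and lower the lid onto it so that the rod's pin goes through the hole in the lid's yellow ear and the rod carries the lid. Then take the round-bottomed white crucible from its bench ring and set it gently in the brass ring inside the chest, upright, level and centred, and let go. Do not let the lid slam, and leave all the other things on the bench where they are.

Things in the scene. Friction and masses are not known exactly. Their poses are not given: they have to be found in the camera images.
- chest: open-topped red steel chest, fixed to the bench, 210 mm (x) x 260 mm (y) x 90 mm high, walls and floor 5 mm; origin under its centre, z up. Its x axis points from the front wall (robot side) to the hinged back wall. The lid, prop rod and brass ring all belong to it. Nothing else inside.
- lid (a joint): angle of the lid, rad: 0 closed and level, growing as the front edge rises; stop at 1.45. A stiff hinge: above about 1.33 the lid stays where it is left, below about 1.25 it falls. About 3 N at the knob lifts it. Carried by the rod it reads 1.10 to 1.15
- lid_hinge (a point): middle of the lid's hinge line (along the chest's y axis), at the top of the back wall
- lid_knob (a point): centre of the lid's black grip: a drum 24 mm in diameter, 30 mm long along the chest's y axis, with flat ends to be pinched, on a 12 mm stem 35 mm in front of the lid's front edge and 245 mm from the hinge line. Pinched by its ends it turns freely between the fingers while the lid swings. The lid itself is 210 x 260 x 6 mm
- lid_hole (a point): centre of the holding hole, on the underside of the yellow ear that stands out from the lid's -y side, stepped up 20 mm over the lid's underside (ear 60 x 62 x 6 mm), 140 mm from the hinge line along the lid. The hole is a slot 26 mm long (away from the hinge; from 131 to 157 mm) and 16 mm wide
- prop (a joint): angle of the prop rod, rad: 0 level, lying back beside the chest (pointing along the chest's +x), growing as its free end rises; stop at 0.735. Its pivot is stiff: the rod stays where it is left. At the stop its pin meets the hole when the lid comes down; under about 0.69 it may miss
- prop_pivot (a point): pivot of the prop rod, on a bracket outside the chest's -y wall near the front, 36 mm clear of the wall; the rod swings upright about the chest's y axis
- prop_grip (a point): centre of the yellow grip on the rod: a drum 24 mm in diameter, 24 mm long along the chest's y axis, flat ends to be pinched, 120 mm from the pivot. 24 mm are free between it and the chest wall. Pinched by its ends it turns freely between the fingers
- prop_collar (a point): front of the rod's collar (18 mm across), on the rod's axis 196 mm from the pivot; a pin 7 mm thick stands 16 mm beyond it. With the lid down on the rod this point lies at lid_hole
- crucible_mid (a point): centre, half-way up, of the white crucible (loose, 0.25 to 0.45 kg): 60 mm across, 70 mm high, straight-sided above, its lower 30 mm a half ball of radius 30 mm; z is its own axis. It starts upright in the bench ring, this point 83 mm above the bench. Heavy at the bottom, it hangs upright in a ring
- bench_ring: dark steel ring on a round wooden foot (84 mm across), fixed; ring top 60 mm above the bench, 68 mm outside, 48 mm inside; origin under its centre
- ring_top (a point): centre of the top of the brass ring inside the chest (68 mm outside, 48 mm inside), 26 mm above the bench and 117 mm in front of the hinge line. Seated, the crucible's middle is 23 mm above this point. The propped lid leans over it at about 64 degrees from level, so that the tool must lean back towards the chest's front by about 20 to 35 degrees, along the lid
- flux_tin: tin, green band, 66 mm across, 55 mm high; origin under its centre (to be left alone)
- tape_roll: blue roll of tape lying flat, 100 mm across, 45 mm high; origin under its centre (to be left alone)
- wrench: steel wrench 200 mm long, lying flat; origin under its middle (to be left alone)
- copper_tube: upright copper tube offcut, 44 mm across, 110 mm high; origin under its centre (to be left alone)
- pvc_elbow: white plastic pipe elbow, about 130 mm long, 60 mm high; origin under its upright socket (to be left alone)
- ball_valve: brass ball valve with a red lever, 95 mm long, 55 mm high; origin under its middle (to be left alone)
- crucible: the same crucible; its origin is the lowest point of its round bottom
Not all that is in view belongs to the job. What is shaped like the crucible but purple is not meant.

How it is judged:
By the outcome, as a careful person would: the job done as asked, in the order asked, and still so for the second after the job is handed in, with the robot touching nothing.
It also fails if it takes over 72 s, if anything falls off the work surface, if the arm or the gripper's body presses on something with over 40 N, if the wrist force passes 120 N, or if a joint passes its speed limit or range.

## Robot

A 6-joint arm with a two-finger parallel gripper is mounted at the origin on the work surface. World frame = base frame: x ahead of the robot, y to its left, z up, the work surface at z = 0. Lengths are in m, angles in degrees, forces in N, time in s.
With the tool pointing down it reaches from about 0.3 to 0.75 m from the base axis. Payload 8.5 kg.
Tool frame: the origin (TCP) lies at the very end of the fingers, on their centre line; the grasp point (between the pads) lies 19 mm behind it; z points along the fingers, y is the line along which they close (so a half turn about z gives the same grasp; the last joint's range is limited). The gripper opens to 85 mm and grips with 20 to 120 N. Pads are 22 mm wide; open, the fingers measure 114 mm over their backs; the gripper's body (76 mm by 85 mm) begins 54 mm behind the grasp point. The pads swing forward as they close: fully open they stand 13 mm farther back than shut.
Start: joints at [53.153, 21.807, 74.336, -0, 83.858, -12.336], TCP at [0.228, 0.5, 0.231] pointing down, gripper open.
Joint ranges: [-178.18, 178.18], [-50.72, 133.34], [12.68, 142.11], [-81.47, 261.47], [9.98, 163.14], [-165.26, 165.26]. Speed limits (degrees/s): [136.94, 136.94, 180, 180, 180, 180].

## Interface

Orientations are given as a 3x3 rotation matrix whose columns are the frame's x, y, z axes.
In Python, from rig import env, imaging gives the robot as it stands. The module is installed in compiled form; this text tells all that it offers.
- The arm moves only by the tool arm_command, never from a script. Its arguments are lists of equal length, an entry for each row: "turn": the turn, a rotation vector about the tool's x, y, z in units of 5 degrees (1.0 is 5 degrees), a list of three; "xyz": the shift along the tool's x, y, z in units of 50 mm (1.0 is 50 mm), a list of three; "claw": the finger opening in mm, from 0 to 85.4. A call has 1 to 12 rows; each row shifts and turns the commanded pose from where the row before left it, along the tool's axes as they then stand; what a row does not reach is not made up. A row lasts 1/10 s, in which the tool goes at most 50 mm and 8.59 degrees, less where a joint would pass 70% of its speed; a pose out of reach is approached as far as the arm can. A call is refused whole if a number of a shift passes 1 or a number of a turn 1, either way. A call with a gripper value outside its range is refused whole. The fingers move at their own pace and stop on an object; "squeeze" is the grip in N (left out, the last holds). Time passes only in rows, so rows that do not move let the fingers close. It gives the time, the measured TCP pose, the force, the opening and the grip force at its end, in the units of the state.
- env.observe(): the state, without advancing time (a new reading comes with each control period).
- imaging.get_image(name): name is "scene" or "top" or "wrist"; returns (picture, depth): 420x560x3 uint8, blue, green, red; 420x560 float32, m along the optical axis (not along the pixel's ray), 0 where there is no reading.
- imaging.camera_info(name): a dict with "camera_matrix" (3x3 intrinsics, pixels), "rvec" (rotation vector, rad) and "tvec" (3), from world to camera coordinates, as OpenCV has them. Camera axes: x right, y down, z forward; pixel columns grow to the right and rows downward; lengths in m; the calibration is good to about 2 mm. A picture is of the moment at which its call begins: read the wrist's pose just before it. camera_info takes no time and is no camera call; for the wrist camera it gives the pose at the moment of the call.
- env.close_job(): hands the job in; it is judged then, once.
The state is a dict: "time_s": time; "q": joint angles; "qvel": joint speeds; "joint_efforts": joint torques, N m; "position": TCP position; "tool_rot": TCP orientation; "ft_force": force on the tool from outside, world axes, zero at the start; "wrist_torque": the same for the moment, N m; "grip_width": finger opening in m; "gripper_force": force on a finger pad.
Only numpy, scipy, OpenCV 4.12 (cv2) and the standard library are available. Lean on these libraries where they do the work, as an engineer would, in place of code of your own. Each camera call takes 0.05 s, during which the arm holds its last target. There are 200 camera calls.

## Working session

There is one attempt and no reset: what is moved stays moved. The work goes in short steps, Python scripts to look and compute and a tool call to move; the robot and the scene stay as the last step left them, time stands still between calls to the robot, and variables do not carry over. Pictures are saved under pics/ and viewed, at most 10 in all, crops included, and the job is handed in when it is done.

Besides the shell and the picture viewer there is one more tool, called after "Call:" in YAML: its name, and indented under it one key for each argument. arm_command: Moves the arm, as the interface text tells. Its arguments: {"type":"object","properties":{"turn":{"type":"array"},"xyz":{"type":"array"},"claw":{"type":"array"},"squeeze":{"type":"number"}},"required":["turn","xyz","claw"]}

```bash
mkdir -p pics; cat > h.py <<'E'
import numpy as np,cv2
from rig import env,imaging
def cam(n):
    c=imaging.camera_info(n);R,_=cv2.Rodrigues(np.array(c["rvec"],float));return np.array(c["camera_matrix"]),R,np.array(c["tvec"],float).reshape(3)
def pts(n,depth):
    K,R,t=cam(n);v,u=np.mgrid[0:420,0:560]
    c=np.stack([(u-K[0,2])/K[0,0]*depth,(v-K[1,2])/K[1,1]*depth,depth],-1)
    return (c-t)@R
def ray(n,u,v,z):
    K,R,t=cam(n);d=R.T@np.linalg.solve(K,[u,v,1]);o=-R.T@t
    return o+d*(z-o[2])/d[2]
def proj(n,p):
    K,R,t=cam(n);c=K@(R@np.array(p)+t);return c[:2]/c[2]
E
python3 - <<'E'
from h import *
for n in("scene","top"):
    im,d=imaging.get_image(n);cv2.imwrite(f"pics/{n}0.png",im);np.save(f"{n}0.npy",d);K,R,t=cam(n);print(n,-R.T@t,K[0,0])
s=env.observe();print(s["time_s"],s["position"],s["tool_rot"])
E
```

```text
scene [ 1.036866   -0.60331151  0.69487548] 418.4085759892439
top [ 3.36348039e-01 -4.14854975e-04  1.04945774e+00] 445.39411646637
0.1 [0.22801883 0.50022163 0.23077203] [[-9.09885529e-01  4.14858687e-01 -7.70384738e-04]
 [ 4.14859318e-01  9.09884956e-01 -1.05460763e-03]
 [ 2.63448348e-04 -1.27917351e-03 -9.99999147e-01]]
```

View pics/scene0.png

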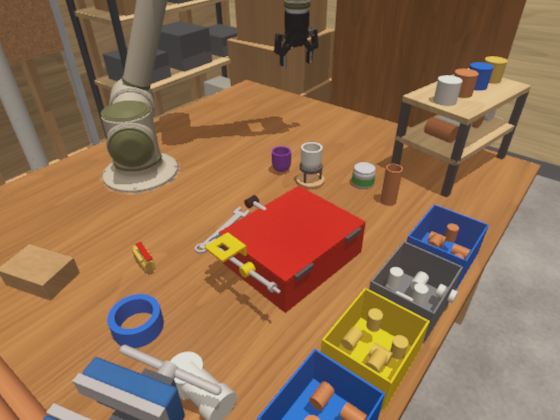

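View pics/top0.png

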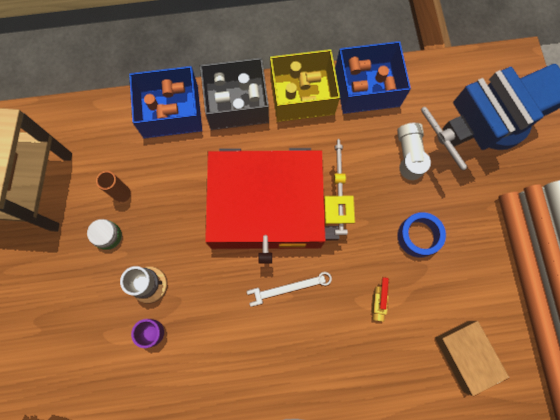

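The scene view shows the red chest at (295,240), the white crucible on its ring at (312,157), a purple decoy at (281,158), and a white mug on the far shelf at (448,90). In the top view the lid is at (208–325,151–247), the knob at (265,257), the ear at (340,210), the rod grip at (340,178) and the crucible at (138,282). The candidates are the purple cup, the shelf mug and the white round-bottomed cup in the bench ring; only the last fits. I'll confirm it in a crop.

```bash
python3 - <<'E'
from h import *
im=cv2.imread("pics/top0.png");d=np.load("top0.npy");P=pts("top",d);hsv=cv2.cvtColor(im,cv2.COLOR_BGR2HSV)
H,S,V=hsv[...,0],hsv[...,1],hsv[...,2];ok=d>0
v,u=np.mgrid[0:420,0:560]
red=((H<5)|(H>175))&(S>180)&(V>90)&ok&(P[...,2]>.075)&(u>190)&(u<340)&(v<260)
p=P[red];print("red",len(p),np.percentile(p[:,2],[5,50,95]))
r=cv2.minAreaRect(p[:,:2].astype(np.float32));print(r,cv2.boxPoints(r))
blk=(V<60)&ok&(P[...,2]>.06)&(u>250)&(u<282)&(v>248)&(v<268)
p=P[blk];print("knob",len(p),p.min(0),p.max(0),np.median(p,0))
y=(H>22)&(H<34)&(S>150)&(V>120)&ok
for nm,m in(("ear",y&(v>190)&(v<228)&(u>320)&(u<360)),("grip",y&(v>170)&(v<188)&(u>325)&(u<350))):
    p=P[m];print(nm,len(p),p.min(0),p.max(0),np.median(p,0));print(cv2.minAreaRect(p[:,:2].astype(np.float32)))
# crucible
w=(S<70)&(P[...,2]>.095)&(u>115)&(u<165)&(v>260)&(v<302)&ok
p=P[w];print("cru",len(p),p.min(0),p.max(0))
rim=p[p[:,2]>.112];print(len(rim),cv2.minEnclosingCircle(rim[:,:2].astype(np.float32)))
sc=cv2.imread("pics/scene0.png");a=cv2.resize(sc[130:200,260:340],None,fx=5,fy=5,interpolation=2);b=cv2.resize(sc[180:310,185:375],None,fx=2.2,fy=2.2,interpolation=2)
o=np.zeros((350,820,3),np.uint8)[:, :800];o[:350,:400]=a;b=cv2.resize(b,(400,274));o[:274,400:]=b;cv2.imwrite("pics/crop.png",o)
E
```

```text
red 10535 [0.09360039 0.09647245 0.09937082]
((0.6052477359771729, -0.02013304829597473), (0.26137790083885193, 0.21119199693202972), 82.77813720703125) [[ 0.48406032 -0.13651055]
 [ 0.6935769  -0.16305989]
 [ 0.7264352   0.09624445]
 [ 0.5169186   0.12279379]]
knob 90 [ 0.4546055  -0.01555256  0.09776613] [0.47745862 0.01239629 0.10786924] [ 0.46213084 -0.00233216  0.10300224]
ear 721 [ 0.51468708 -0.23331484 -0.0022277 ] [ 0.59729264 -0.13913901  0.12146118] [ 0.54704432 -0.17052888  0.11634859]
((0.5584272146224976, -0.18609842658042908), (0.08610810339450836, 0.08734995871782303), 83.81949615478516)
grip 72 [ 0.61065782 -0.22394087 -0.00105876] [ 0.65611293 -0.17608298  0.11985152] [ 0.618536   -0.18775738  0.11450729]
((0.6298049688339233, -0.20351193845272064), (0.023330220952630043, 0.06216539442539215), 31.84149169921875)
cru 377 [0.42248524 0.24401688 0.09501663] [0.4817255  0.3039154  0.12316636]
242 ((0.45210739970207214, 0.27427926659584045), 0.030521957203745842)
```

View pics/crop.png

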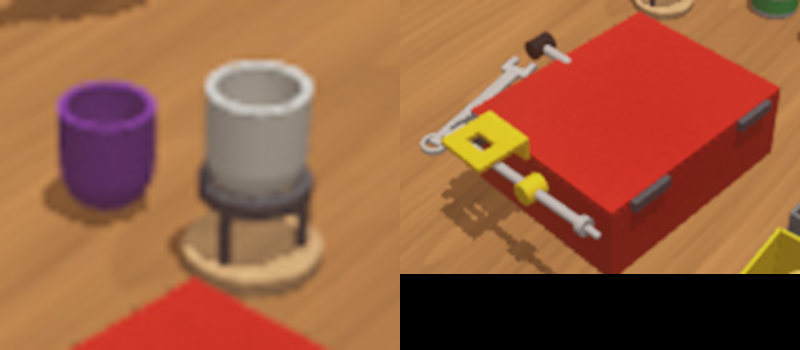

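The crop confirms the white, round-bottomed crucible in the dark bench ring (crop 255,130); the purple one is the decoy. Geometry checks out: chest yaw is about -7.2°, its centre (0.605,-0.020), the knob about (0.466,-0.002,0.095). First I align the tool y axis with the chest y axis and go above the knob.

Call:
arm_command:
  turn:
    - [0, 0, -0.87]
    - [0, 0, -0.87]
    - [0, 0, -0.87]
    - [0, 0, -0.87]
    - [0, 0, 0]
    - [0, 0, 0]
    - [0, 0, 0]
    - [0, 0, 0]
    - [0, 0, 0]
    - [0, 0, 0]
    - [0, 0, 0]
    - [0, 0, 0]
  xyz:
    - [0, 0, 0]
    - [0, 0, 0]
    - [0, 0, 0]
    - [0, 0, 0]
    - [-0.5, -0.78, 0]
    - [-0.5, -0.78, 0]
    - [-0.5, -0.78, 0]
    - [-0.5, -0.78, 0]
    - [-0.5, -0.78, 0]
    - [-0.5, -0.78, 0]
    - [-0.5, -0.78, 0]
    - [-0.5, -0.78, 0]
  claw: [50, 50, 50, 50, 50, 50, 50, 50, 50, 50, 50, 50]
  squeeze: 40

```text
time_s: 1.3
position: [0.3883, 0.1643, 0.2313]
tool_rot: [[-0.992, 0.124, -0.0], [0.124, 0.992, 0.0], [0.0, -0.0, -1.0]]
ft_force: [0.6, 0.4, 0.1]
grip_width: 0.0501
gripper_force: 0.0
```

Call:
arm_command:
  turn:
    - [0, 0, 0]
    - [0, 0, 0]
    - [0, 0, 0]
    - [0, 0, 0]
    - [0, 0, 0]
    - [0, 0, 0]
  xyz:
    - [-0.5, -0.78, 0]
    - [-0.5, -0.78, 0]
    - [-0.5, -0.78, 0]
    - [-0.5, -0.78, 0]
    - [0, 0, 0]
    - [0, 0, 0]
  claw: [50, 50, 50, 50, 50, 50]

```text
time_s: 1.9
position: [0.4678, -0.0017, 0.2308]
tool_rot: [[-0.992, 0.126, -0.001], [0.126, 0.992, 0.001], [0.001, 0.0, -1.0]]
ft_force: [0.3, 0.1, -0.9]
grip_width: 0.05
gripper_force: 0.0
```

```bash
cat >> h.py <<'E'
from scipy.spatial.transform import Rotation as Ro
C=np.array([.6052,-.0201,0]);a=np.radians(-7.22);RC=Ro.from_euler('z',-7.22,degrees=True).as_matrix()
def ch(p): return C+RC@np.array(p,float)      # chest->world
def toch(p): return (np.array(p)-C)@RC
def Rlean(deg): # tool: y = chest y, body leaning to chest front by deg
    b=np.radians(deg);z=np.array([np.sin(b),0,-np.cos(b)]);y=np.array([0,1.,0]);return RC@np.stack([np.cross(y,z),y,z],1)
def go(grasp,lean=0):  # grasp point in world
    s=env.observe();R=np.array(s["tool_rot"]);T=Rlean(lean);tcp=np.array(grasp)+T[:,2]*.019
    print("t",round(s["time_s"],2),"shift now",np.round((tcp-s["position"])@R/.05,2),"shift target axes",np.round((tcp-s["position"])@T/.05,2),"turn",np.round(Ro.from_matrix(R.T@T).as_rotvec(degrees=True)/5,2))
def st():
    s=env.observe();print(round(s["time_s"],2),np.round(s["position"],4),"graspC",np.round(toch(s["position"]-.019*np.array(s["tool_rot"])[:,2]),4),np.round(s["ft_force"],1),s["grip_width"],s["gripper_force"])
E
python3 - <<'E'
from h import *
st();go(ch([-.140,0,.095]))
im,d=imaging.get_image("wrist");cv2.imwrite("pics/w1.png",im);np.save("w1.npy",d);P=pts("wrist",d)
hsv=cv2.cvtColor(im,cv2.COLOR_BGR2HSV);print(proj("wrist",ch([-.14,0,.107])))
Q=toch(P.reshape(-1,3)).reshape(P.shape)
m=(hsv[...,2]<70)&(d>0)&(abs(Q[...,0]+.14)<.03)&(abs(Q[...,1])<.04)&(Q[...,2]>.085)&(Q[...,2]<.115)
p=Q[m];print(len(p),np.percentile(p,[2,50,98],axis=0))
E
```

```text
1.9 [ 0.4678 -0.0017  0.2308] graspC [-0.1386  0.001   0.2498] [ 0.3  0.1 -0.9] 0.05002440966485513 0.0
t 1.9 shift now [ 0.02 -0.02  3.1 ] shift target axes [ 0.03 -0.02  3.1 ] turn [ 0.   -0.02 -0.  ]
[277.95098581 200.789544  ]
150 [[-0.15130107 -0.01059812  0.0958758 ]
 [-0.15024371  0.00418083  0.09910873]
 [-0.1482201   0.01438297  0.10150315]]
```

View pics/w1.png

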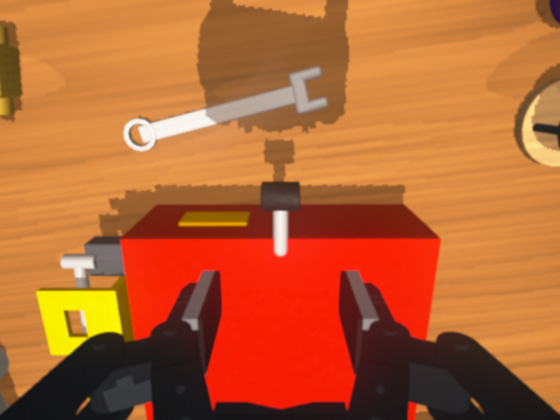

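The knob is at (280,196) in the wrist view, within 3 px of the prediction. Descend and pinch.

Call:
arm_command:
  turn:
    - [0, 0, 0]
    - [0, 0, 0]
    - [0, 0, 0]
    - [0, 0, 0]
    - [0, 0, 0]
    - [0, 0, 0]
    - [0, 0, 0]
    - [0, 0, 0]
    - [0, 0, 0]
    - [0, 0, 0]
  xyz:
    - [0.02, 0, 0.8]
    - [0, 0, 0.8]
    - [0, 0, 0.8]
    - [0, 0, 0.5]
    - [0, 0, 0.2]
    - [0, 0, 0]
    - [0, 0, 0]
    - [0, 0, 0]
    - [0, 0, 0]
    - [0, 0, 0]
  claw: [50, 50, 50, 50, 50, 50, 24, 24, 24, 24]
  squeeze: 40

```text
time_s: 2.95
position: [0.4675, -0.0013, 0.0778]
tool_rot: [[-0.992, 0.124, 0.003], [0.124, 0.992, -0.001], [-0.003, -0.001, -1.0]]
ft_force: [-1.8, -2.6, 8.1]
grip_width: 0.0291
gripper_force: 41.1
```

```bash
python3 - <<'E'
from h import *
st()
# rows for arc
s=env.observe();g=toch(s["position"]-.019*np.array(s["tool_rot"])[:,2])
for h in(.09,.093):
  for z0 in (.0,):
    r=np.hypot(.105-g[0],g[2]-h);ph=np.arctan2(g[2]-h,.105-g[0]);print(r,ph)
    N=24;A=np.linspace(0,1.4,N+1)+ph
    X=.105-r*np.cos(A);Z=h+r*np.sin(A)
    print(np.round(np.stack([-np.diff(X),-np.diff(Z)],1)/.05,2).tolist())
E
```

```text
2.95 [ 0.4675 -0.0013  0.0778] graspC [-0.139   0.0013  0.0968] [-1.8 -2.6  8.1] 0.029148390124070563 41.087066531181335
0.2440853150499824 0.02787507725473465
[[-0.02, -0.28], [-0.03, -0.28], [-0.05, -0.28], [-0.07, -0.28], [-0.08, -0.27], [-0.1, -0.27], [-0.11, -0.26], [-0.13, -0.25], [-0.14, -0.25], [-0.16, -0.24], [-0.17, -0.23], [-0.18, -0.22], [-0.2, -0.21], [-0.21, -0.2], [-0.22, -0.18], [-0.23, -0.17], [-0.24, -0.16], [-0.25, -0.14], [-0.25, -0.13], [-0.26, -0.11], [-0.27, -0.1], [-0.27, -0.08], [-0.28, -0.07], [-0.28, -0.05]]
0.2440201281196385 0.015585476155761835
[[-0.01, -0.28], [-0.03, -0.28], [-0.05, -0.28], [-0.06, -0.28], [-0.08, -0.27], [-0.09, -0.27], [-0.11, -0.26], [-0.12, -0.26], [-0.14, -0.25], [-0.15, -0.24], [-0.17, -0.23], [-0.18, -0.22], [-0.19, -0.21], [-0.2, -0.2], [-0.22, -0.19], [-0.23, -0.17], [-0.24, -0.16], [-0.24, -0.14], [-0.25, -0.13], [-0.26, -0.12], [-0.27, -0.1], [-0.27, -0.08], [-0.28, -0.07], [-0.28, -0.05]]
```

Call:
arm_command:
  turn:
    - [0, 0, 0]
    - [0, 0, 0]
    - [0, 0, 0]
    - [0, 0, 0]
    - [0, 0, 0]
    - [0, 0, 0]
    - [0, 0, 0]
    - [0, 0, 0]
    - [0, 0, 0]
    - [0, 0, 0]
    - [0, 0, 0]
    - [0, 0, 0]
  xyz:
    - [-0.01, 0, -0.28]
    - [-0.03, 0, -0.28]
    - [-0.05, 0, -0.28]
    - [-0.06, 0, -0.28]
    - [-0.08, 0, -0.27]
    - [-0.1, 0, -0.27]
    - [-0.11, 0, -0.26]
    - [-0.12, 0, -0.26]
    - [-0.14, 0, -0.25]
    - [-0.15, 0, -0.24]
    - [-0.17, 0, -0.23]
    - [-0.18, 0, -0.22]
  claw: [24, 24, 24, 24, 24, 24, 24, 24, 24, 24, 24, 24]

```text
time_s: 4.15
position: [0.5262, -0.0087, 0.2327]
tool_rot: [[-0.992, 0.124, -0.001], [0.124, 0.992, -0.001], [0.001, -0.001, -1.0]]
ft_force: [1.2, -5.0, -7.8]
grip_width: 0.0292
gripper_force: 40.0
```

```bash
python3 - <<'E'
from h import *
st();s=env.observe();g=toch(s["position"]-.019*np.array(s["tool_rot"])[:,2]);print(np.hypot(.105-g[0],g[2]-.09),np.arctan2(g[2]-.09,.105-g[0]))
E
```

```text
4.15 [ 0.5262 -0.0087  0.2327] graspC [-0.0798  0.0014  0.2517] [ 1.2 -5.  -7.8] 0.029156178000216155 39.988455176353455
0.2455863989320747 0.7188800656859851
```

Call:
arm_command:
  turn:
    - [0, 0, 0]
    - [0, 0, 0]
    - [0, 0, 0]
    - [0, 0, 0]
    - [0, 0, 0]
    - [0, 0, 0]
    - [0, 0, 0]
    - [0, 0, 0]
    - [0, 0, 0]
    - [0, 0, 0]
    - [0, 0, 0]
    - [0, 0, 0]
  xyz:
    - [-0.19, 0, -0.21]
    - [-0.2, 0, -0.2]
    - [-0.22, 0, -0.19]
    - [-0.23, 0, -0.17]
    - [-0.24, 0, -0.16]
    - [-0.24, 0, -0.14]
    - [-0.25, 0, -0.13]
    - [-0.26, 0, -0.12]
    - [-0.27, 0, -0.1]
    - [-0.27, 0, -0.08]
    - [-0.27, 0, -0.07]
    - [0, 0, 0]
  claw: [24, 24, 24, 24, 24, 24, 24, 24, 24, 24, 24, 24]

```text
time_s: 5.35
position: [0.6578, -0.0253, 0.3116]
tool_rot: [[-0.992, 0.124, 0.0], [0.124, 0.992, -0.001], [-0.001, -0.001, -1.0]]
ft_force: [-3.1, -3.3, 2.5]
grip_width: 0.0292
gripper_force: 40.5
```

```bash
python3 - <<'E'
from h import *
st();s=env.observe();g=toch(s["position"]-.019*np.array(s["tool_rot"])[:,2]);print(np.hypot(.105-g[0],g[2]-.09),np.arctan2(g[2]-.09,.105-g[0]))
E
```

```text
5.35 [ 0.6578 -0.0253  0.3116] graspC [0.0528 0.0015 0.3306] [-3.1 -3.3  2.5] 0.029174847784779905 40.502697229385376
0.24619774046025494 1.357332168464455
```

Slightly further for margin, then release gently and back off upward.

Call:
arm_command:
  turn:
    - [0, 0, 0]
    - [0, 0, 0]
    - [0, 0, 0]
    - [0, 0, 0]
    - [0, 0, 0]
    - [0, 0, 0]
    - [0, 0, 0]
    - [0, 0, 0]
    - [0, 0, 0]
    - [0, 0, 0]
  xyz:
    - [-0.12, 0, -0.03]
    - [-0.12, 0, -0.02]
    - [0, 0, 0]
    - [0, 0, 0]
    - [0, 0, 0]
    - [0, 0, 0]
    - [0, 0, 0]
    - [0, 0, -0.4]
    - [0, 0, -0.6]
    - [0, 0, -0.2]
  claw: [24, 24, 24, 24, 50, 50, 50, 50, 50, 50]

```text
time_s: 6.35
position: [0.6695, -0.0259, 0.3766]
tool_rot: [[-0.992, 0.123, 0.005], [0.123, 0.992, -0.001], [-0.005, -0.0, -1.0]]
ft_force: [-0.1, 0.1, -0.0]
grip_width: 0.0499
gripper_force: 0.0
```

```bash
python3 - <<'E'
from h import *
st();im,d=imaging.get_image("scene");cv2.imwrite("pics/s2.png",im);P=pts("scene",d);Q=toch(P.reshape(-1,3)).reshape(P.shape)
hsv=cv2.cvtColor(im,cv2.COLOR_BGR2HSV);H,S,V=[hsv[...,i] for i in range(3)]
m=((H<5)|(H>175))&(S>150)&(d>0)&(Q[...,2]>.12)&(abs(Q[...,0]-.09)<.12)&(abs(Q[...,1])<.14);p=Q[m]
k=np.polyfit(p[:,2],p[:,0],1);print(len(p),"lid angle",np.pi/2-np.arctan(-k[0]) if k[0]<0 else k, k)
y=(H>22)&(H<34)&(S>150)&(V>90)&(d>0)&(Q[...,1]<-.14)&(Q[...,1]>-.2)
g=Q[y&(Q[...,2]<.135)&(abs(Q[...,0]-.035)<.04)];print("grip",len(g),np.percentile(g,[2,50,98],axis=0))
im,d=imaging.get_image("top");P=pts("top",d);Q=toch(P.reshape(-1,3)).reshape(P.shape);hsv=cv2.cvtColor(im,cv2.COLOR_BGR2HSV);H,S,V=[hsv[...,i] for i in range(3)]
y=(H>20)&(H<34)&(S>130)&(V>90)&(d>0)&(Q[...,1]<-.14)&(Q[...,1]>-.2)
g=Q[y&(Q[...,2]<.135)&(Q[...,2]>.08)&(abs(Q[...,0]-.035)<.04)];print("grip top",len(g),np.percentile(g,[2,50,98],axis=0))
b=(H>15)&(H<34)&(S>80)&(d>0)&(Q[...,2]<.04)&(Q[...,2]>.016)&(abs(Q[...,0])<.09)&(abs(Q[...,1])<.1)
g=Q[b];print("ring",len(g),np.percentile(g,[2,50,98],axis=0));print(cv2.minEnclosingCircle(g[:,:2].astype(np.float32)))
E
```

```text
6.35 [ 0.6695 -0.0259  0.3766] graspC [0.0645 0.0023 0.3956] [-0.1  0.1 -0. ] 0.049938120316605765 0.0
7390 lid angle 1.3545857695721155 [-0.21964384  0.13221231]
grip 122 [[ 0.02997408 -0.17715165  0.10061244]
 [ 0.04129623 -0.16933785  0.11297211]
 [ 0.04758131 -0.15446848  0.11711141]]
grip top 94 [[ 0.02414624 -0.17594947  0.10884174]
 [ 0.03187075 -0.16451153  0.11409759]
 [ 0.04362693 -0.15377657  0.11832186]]Traceback (most recent call last):
  File "<stdin>", line 12, in <module>
    return _quantile_unchecked(
        a, q, axis, out, overwrite_input, method, keepdims, weights)
    return _ureduce(a,
                    func=_quantile_ureduce_func,
    ...<5 lines>...
                    overwrite_input=overwrite_input,
                    method=method)
    r = func(a, **kwargs)
    result = _quantile(arr,
                       quantiles=q,
    ...<2 lines>...
                       out=out,
                       weights=wgt)
    slices_having_nans = np.isnan(arr[-1, ...])
                                  ~~~^^^^^^^^^
IndexError: index -1 is out of bounds for axis 0 with size 0
```

View pics/s2.png

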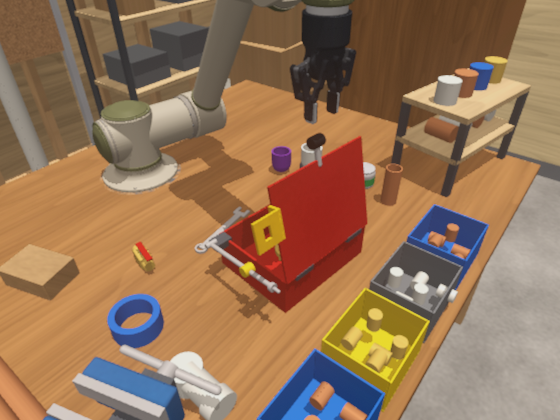

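The lid stands by itself at about 1.355. The knob is at (317,141), the ear at (268,230) and the rod's yellow grip at (247,269). Next I go for the prop grip, leaning 25° to the chest front.

Call:
arm_command:
  turn:
    - [0, 0, 0]
    - [0, 0, 0]
    - [0, 0, 0]
    - [0, 0, 0]
    - [0, -1, 0]
    - [0, -1, 0]
    - [0, -1, 0]
    - [0, -1, 0]
    - [0, -1, 0]
    - [0, 0, 0]
  xyz:
    - [0.5, -0.84, 0]
    - [0.5, -0.84, 0]
    - [0.5, -0.84, 0]
    - [0.5, -0.84, 0]
    - [0, 0, 0]
    - [0, 0, 0]
    - [0, 0, 0]
    - [0, 0, 0]
    - [0, 0, 0]
    - [0, 0, 0]
  claw: [36, 36, 36, 36, 36, 36, 36, 36, 36, 36]

```text
time_s: 7.45
position: [0.5478, -0.1799, 0.3722]
tool_rot: [[-0.9, 0.125, 0.419], [0.113, 0.992, -0.051], [-0.422, 0.001, -0.907]]
ft_force: [1.3, -0.1, -0.5]
grip_width: 0.036
gripper_force: 0.0
```

```bash
python3 - <<'E'
from h import *
st();L=25;T=RC.T@Rlean(L);g=np.array([.034,-.1655,.104]);go(ch(g-T[:,2]*.08),L);go(ch(g),L)
E
```

```text
7.45 [ 0.5478 -0.1799  0.3722] graspC [-0.0449 -0.1658  0.3894] [ 1.3 -0.1 -0.5] 0.0359923550627092 0.0
t 7.45 shift now [ 0.98 -0.    4.24] shift target axes [0.98 0.   4.24] turn [ 0.02 -0.01  0.01]
t 7.45 shift now [ 0.98 -0.    5.84] shift target axes [0.98 0.   5.84] turn [ 0.02 -0.01  0.01]
```

Call:
arm_command:
  turn:
    - [0, 0, 0]
    - [0, 0, 0]
    - [0, 0, 0]
    - [0, 0, 0]
    - [0, 0, 0]
    - [0, 0, 0]
  xyz:
    - [0.2, 0, 0.85]
    - [0.2, 0, 0.85]
    - [0.2, 0, 0.85]
    - [0.2, 0, 0.85]
    - [0.18, 0, 0.84]
    - [0, 0, 0]
  claw: [36, 36, 36, 36, 36, 36]

```text
time_s: 8.05
position: [0.5928, -0.1847, 0.1542]
tool_rot: [[-0.904, 0.123, 0.409], [0.114, 0.992, -0.046], [-0.412, 0.005, -0.911]]
ft_force: [-0.2, 1.2, 0.4]
grip_width: 0.0361
gripper_force: 0.0
```

```bash
python3 - <<'E'
from h import *
st();im,d=imaging.get_image("wrist");cv2.imwrite("pics/w3.png",im);P=pts("wrist",d);Q=toch(P.reshape(-1,3)).reshape(P.shape)
hsv=cv2.cvtColor(im,cv2.COLOR_BGR2HSV);H,S,V=[hsv[...,i] for i in range(3)]
y=(H>20)&(H<34)&(S>130)&(V>90)&(d>0)&(abs(Q[...,1]+.166)<.03)&(Q[...,2]<.14)&(Q[...,2]>.06)&(abs(Q[...,0]-.035)<.04)
g=Q[y];print("grip",len(g),np.percentile(g,[2,50,98],axis=0))
c=RC@np.array([0,0,0]);print(proj("wrist",ch([.034,-.1655,.104])),np.argwhere(y).mean(0)[::-1])
L=25;go(ch([.034,-.1655,.104]),L)
E
```

```text
8.05 [ 0.5928 -0.1847  0.1542] graspC [ 0.0006 -0.165   0.1715] [-0.2  1.2  0.4] 0.036149394861622754 0.0
grip 1396 [[ 0.02442802 -0.17728821  0.10529555]
 [ 0.02933657 -0.16569322  0.11605331]
 [ 0.04075161 -0.15462819  0.11913194]]
[280.23765236 233.84828158] [279.57449857 243.60386819]
t 8.1 shift now [ 0.   -0.01  1.57] shift target axes [0.01 0.   1.57] turn [ 0.04 -0.07  0.02]
```

View pics/w3.png

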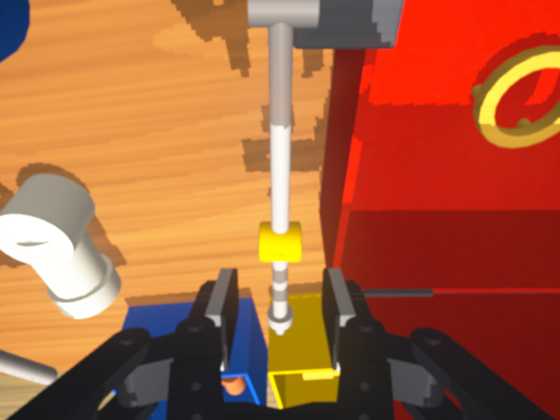

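The prop grip is at (280,243), centred between the fingers; the brass ring shows at upper right (545,100). Descend, pinch.

Call:
arm_command:
  turn:
    - [0, 0, 0]
    - [0, 0, 0]
    - [0, 0, 0]
    - [0, 0, 0]
    - [0, 0, 0]
    - [0, 0, 0]
    - [0, 0, 0]
    - [0, 0, 0]
  xyz:
    - [0, -0.01, 0.5]
    - [0, 0, 0.5]
    - [0, 0, 0.3]
    - [0, 0, 0.23]
    - [0, 0, 0]
    - [0, 0, 0]
    - [0, 0, 0]
    - [0, 0, 0]
  claw: [36, 36, 36, 36, 36, 18, 18, 18]
  squeeze: 40

```text
time_s: 8.9
position: [0.6264, -0.1889, 0.0922]
tool_rot: [[-0.899, 0.123, 0.42], [0.112, 0.992, -0.05], [-0.423, 0.002, -0.906]]
ft_force: [5.4, 9.3, -1.6]
grip_width: 0.023
gripper_force: 43.4
```

```bash
python3 - <<'E'
from h import *
st();s=env.observe();R=np.array(s["tool_rot"]);A=np.linspace(0,.75,13);p=np.stack([.12*np.cos(A),0*A,.12*np.sin(A)],1)
print(np.round(np.diff(p,axis=0)@RC.T@R/.05,2).tolist())
E
```

```text
8.9 [ 0.6264 -0.1889  0.0922] graspC [ 0.0343 -0.1649  0.1094] [ 5.4  9.3 -1.6] 0.02297201743497354 43.42714190483093
[[-0.06, 0.0, -0.14], [-0.05, 0.0, -0.14], [-0.04, 0.0, -0.14], [-0.03, 0.0, -0.15], [-0.02, 0.0, -0.15], [-0.01, 0.0, -0.15], [-0.0, 0.0, -0.15], [0.0, 0.0, -0.15], [0.01, 0.0, -0.15], [0.02, 0.0, -0.15], [0.03, 0.0, -0.15], [0.04, 0.0, -0.14]]
```

Call:
arm_command:
  turn:
    - [0, 0, 0]
    - [0, 0, 0]
    - [0, 0, 0]
    - [0, 0, 0]
    - [0, 0, 0]
    - [0, 0, 0]
    - [0, 0, 0]
    - [0, 0, 0]
    - [0, 0, 0]
    - [0, 0, 0]
    - [0, 0, 0]
    - [0, 0, 0]
  xyz:
    - [-0.06, 0, -0.14]
    - [-0.05, 0, -0.14]
    - [-0.04, 0, -0.14]
    - [-0.03, 0, -0.15]
    - [-0.02, 0, -0.15]
    - [-0.01, 0, -0.15]
    - [0, 0, -0.15]
    - [0, 0, -0.15]
    - [0.01, 0, -0.15]
    - [0.02, 0, -0.15]
    - [0.03, 0, -0.15]
    - [0, 0, 0]
  claw: [18, 18, 18, 18, 18, 18, 18, 18, 18, 18, 18, 18]

```text
time_s: 10.1
position: [0.5958, -0.1849, 0.1661]
tool_rot: [[-0.903, 0.122, 0.412], [0.113, 0.992, -0.047], [-0.415, 0.004, -0.91]]
ft_force: [-5.6, 5.5, -8.7]
grip_width: 0.0231
gripper_force: 40.2
```

```bash
python3 - <<'E'
from h import *
st();s=env.observe();g=toch(s["position"]-.019*np.array(s["tool_rot"])[:,2]);print(np.arctan2(g[2]-.106,g[0]+.0855),np.hypot(g[2]-.106,g[0]+.0855))
E
```

```text
10.1 [ 0.5958 -0.1849  0.1661] graspC [ 0.0035 -0.1648  0.1834] [-5.6  5.5 -8.7] 0.023074504633184383 40.18092155456543
0.7160696113025891 0.11794211374830567
```

Call:
arm_command:
  turn:
    - [0, 0, 0]
    - [0, 0, 0]
    - [0, 0, 0]
  xyz:
    - [0.03, 0, -0.08]
    - [0.03, 0, -0.07]
    - [0, 0, 0]
  claw: [18, 18, 18]

```text
time_s: 10.4
position: [0.5926, -0.1845, 0.1696]
tool_rot: [[-0.901, 0.123, 0.415], [0.114, 0.992, -0.047], [-0.418, 0.005, -0.909]]
ft_force: [22.3, 2.5, -31.2]
grip_width: 0.023
gripper_force: 46.1
```

```bash
python3 - <<'E'
from h import *
st()
E
```

```text
10.4 [ 0.5926 -0.1845  0.1696] graspC [ 0.0002 -0.1648  0.1869] [ 22.3   2.5 -31.2] 0.0229711284961059 46.089579463005066
```

The rod is at its stop (force 38 N). Release, back off along the tool axis, and look.

Call:
arm_command:
  turn:
    - [0, 0, 0]
    - [0, 0, 0]
    - [0, 0, 0]
    - [0, 0, 0]
    - [0, 0, 0]
    - [0, 0, 0]
    - [0, 0, 0]
    - [0, 0, 0]
  xyz:
    - [0, 0, 0.05]
    - [0, 0, 0]
    - [0, 0, 0]
    - [0, 0, -0.5]
    - [0, 0, -0.8]
    - [0, 0, -0.9]
    - [0, 0, -0.9]
    - [0, 0, -0.9]
  claw: [18, 36, 36, 36, 36, 46, 46, 46]

```text
time_s: 11.2
position: [0.509, -0.176, 0.3553]
tool_rot: [[-0.898, 0.124, 0.421], [0.112, 0.992, -0.054], [-0.425, -0.002, -0.905]]
ft_force: [0.4, 0.9, 1.9]
grip_width: 0.0462
gripper_force: 0.0
```

```bash
cat > lid.py <<'E'
from h import *
import sys
st();im,d=imaging.get_image("scene");cv2.imwrite(f"pics/{sys.argv[1]}.png",cv2.resize(im[100:320,170:400],None,fx=2.6,fy=2.6,interpolation=2))
P=pts("scene",d);Q=toch(P.reshape(-1,3)).reshape(P.shape)
hsv=cv2.cvtColor(im,cv2.COLOR_BGR2HSV);H,S,V=[hsv[...,i] for i in range(3)]
m=((H<5)|(H>175))&(S>150)&(d>0)&(Q[...,2]>.12)&(Q[...,2]<.29)&(abs(Q[...,0]-.06)<.15)&(abs(Q[...,1])<.12);p=Q[m]
k=np.polyfit(p[:,2],p[:,0],1);print(len(p),"lid",np.pi/2-np.arctan(-k[0]))
r=(abs(Q[...,1]+.166)<.012)&(d>0)&(Q[...,2]>.12)&(S<70)&(abs(Q[...,0]-.02)<.07);p=Q[r]
if len(p)>10:
    k=np.polyfit(p[:,0],p[:,2],1);print(len(p),"rod angle",np.arctan(k[0]),p.min(0),p.max(0))
y=(H>20)&(H<34)&(S>130)&(V>90)&(d>0)&(abs(Q[...,1]+.166)<.015)&(Q[...,2]>.15)&(Q[...,2]<.21)&(abs(Q[...,0]-.0)<.025);p=Q[y]
if len(p):print("grip",len(p),np.percentile(p,[2,50,98],axis=0))
E
python3 lid.py s4; python3 -c "
from h import *
L=10
im,d=imaging.get_image('top');P=pts('top',d);Q=toch(P.reshape(-1,3)).reshape(P.shape);V=im.max(2)
m=(V<70)&(d>0)&(Q[...,2]>.3)&(Q[...,2]<.36)&(abs(Q[...,1])<.03)&(abs(Q[...,0]-.06)<.04);p=Q[m];print('knob',len(p));print(np.percentile(p,[2,50,98],axis=0) if len(p) else '')
for L in(0,25):go(ch([.057,.0015,.40]),L)"
```

```text
11.2 [ 0.509  -0.176   0.3553] graspC [-0.0839 -0.1668  0.3725] [0.4 0.9 1.9] 0.046181801081862366 0.0
6604 lid 1.3551799690295652
142 rod angle 0.7375861300627398 [-0.049901   -0.17380439  0.12269909] [ 0.0649245  -0.16307209  0.23395298]
grip 126 [[-0.00312456 -0.17706514  0.16826611]
 [ 0.00868457 -0.17367614  0.18203471]
 [ 0.01833077 -0.15679986  0.18874949]]
knob 234
[[ 0.04347429 -0.01234785  0.3289985 ]
 [ 0.05085057  0.00137242  0.34006243]
 [ 0.06410204  0.01511576  0.34407134]]
t 11.3 shift now [-2.57  3.37  0.75] shift target axes [-2.64  3.38 -0.42] turn [-0.08  5.14  0.03]
t 11.3 shift now [-2.73  3.37  0.78] shift target axes [-2.73  3.38  0.77] turn [-0.07  0.14  0.04]
```

View pics/s4.png

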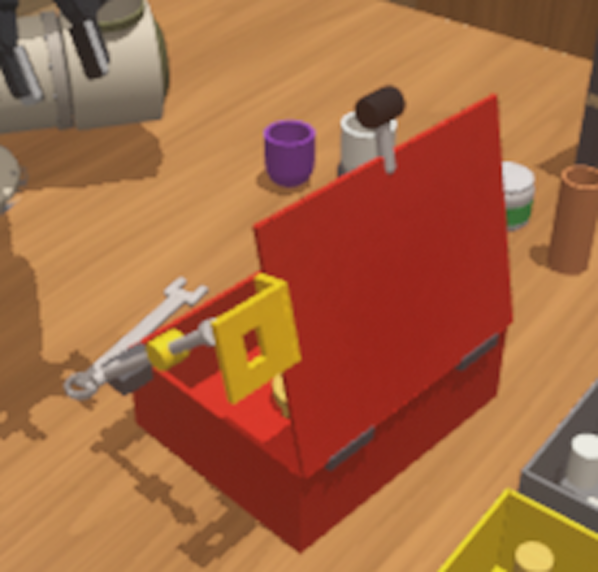

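The lid is still at 1.355 and the rod is at 0.738 with its pin facing the ear's hole (crop 255,345). Regrasp the knob at about (0.055,0.0014,0.332) in the chest frame, keeping the lean.

```bash
python3 - <<'E'
from h import *
L=25;T=RC.T@Rlean(L);g=np.array([.055,.0014,.332]);go(ch(g-T[:,2]*.07),L);go(ch(g),L)
E
```

```text
t 11.3 shift now [-2.13  3.37  0.59] shift target axes [-2.12  3.38  0.59] turn [-0.07  0.14  0.04]
t 11.3 shift now [-2.11  3.38  1.99] shift target axes [-2.12  3.38  1.99] turn [-0.07  0.14  0.04]
```

Call:
arm_command:
  turn:
    - [0, 0, 0]
    - [0, 0, 0]
    - [0, 0, 0]
    - [0, 0, 0]
    - [0, 0, 0]
    - [0, 0, 0]
    - [0, 0, 0]
    - [0, 0, 0]
    - [0, 0, 0]
    - [0, 0, 0]
    - [0, 0, 0]
  xyz:
    - [-0.42, 0.67, 0]
    - [-0.42, 0.67, 0]
    - [-0.42, 0.67, 0]
    - [-0.42, 0.67, 0]
    - [-0.42, 0.69, 0]
    - [0, 0, 0]
    - [0, 0, 0.5]
    - [0, 0, 0.5]
    - [0, 0, 0.5]
    - [0, 0, 0.4]
    - [0, 0, 0]
  claw: [52, 52, 52, 52, 52, 52, 52, 52, 52, 52, 52]

```text
time_s: 12.4
position: [0.6649, -0.0265, 0.3075]
tool_rot: [[-0.901, 0.125, 0.415], [0.113, 0.992, -0.052], [-0.418, 0.0, -0.908]]
ft_force: [-1.3, -0.2, 0.1]
grip_width: 0.0519
gripper_force: 0.0
```

```bash
python3 - <<'E'
from h import *
st();go(ch([.055,.0014,.332]),25)
E
```

```text
12.4 [ 0.6649 -0.0265  0.3075] graspC [0.0521 0.0011 0.3248] [-1.3 -0.2  0.1] 0.05187062951028384 0.0
t 12.4 shift now [-0.12  0.01 -0.11] shift target axes [-0.12  0.01 -0.11] turn [ 0.01 -0.06  0.01]
```

Call:
arm_command:
  turn:
    - [0, 0, 0]
    - [0, 0, 0]
    - [0, 0, 0]
    - [0, 0, 0]
    - [0, 0, 0]
    - [0, 0, 0]
  xyz:
    - [-0.12, 0.01, -0.11]
    - [0, 0, 0]
    - [0, 0, 0]
    - [0, 0, 0]
    - [0, 0, 0]
    - [0, 0, 0]
  claw: [52, 52, 24, 24, 24, 24]
  squeeze: 40

```text
time_s: 13.0
position: [0.6686, -0.0266, 0.3197]
tool_rot: [[-0.898, 0.125, 0.422], [0.112, 0.992, -0.055], [-0.425, -0.002, -0.905]]
ft_force: [-2.8, -3.7, 5.1]
grip_width: 0.0294
gripper_force: 41.2
```

```bash
python3 - <<'E'
from h import *
st();s=env.observe();R=np.array(s["tool_rot"]);g=toch(s["position"]-.019*R[:,2]);r=np.hypot(.105-g[0],g[2]-.09);a0=np.arctan2(g[2]-.09,.105-g[0]);print(r,a0)
A=np.linspace(a0,a0-.18,11);p=np.stack([.105-r*np.cos(A),0*A,r*np.sin(A)],1)
print(np.round(np.diff(p,axis=0)@RC.T@R/.05,2).tolist())
E
```

```text
13.0 [ 0.6686 -0.0266  0.3197] graspC [0.0556 0.0015 0.3369] [-2.8 -3.7  5.1] 0.029365044036426684 41.192225217819214
0.2518284345450049 1.3733347866630146
[[0.09, 0.0, -0.02], [0.09, 0.0, -0.02], [0.09, 0.0, -0.02], [0.09, 0.0, -0.02], [0.09, 0.0, -0.01], [0.09, 0.0, -0.01], [0.09, 0.0, -0.01], [0.09, 0.0, -0.01], [0.09, 0.0, -0.01], [0.09, 0.0, -0.01]]
```

Call:
arm_command:
  turn:
    - [0, 0, 0]
    - [0, 0, 0]
    - [0, 0, 0]
    - [0, 0, 0]
    - [0, 0, 0]
    - [0, 0, 0]
    - [0, 0, 0]
    - [0, 0, 0]
    - [0, 0, 0]
    - [0, 0, 0]
    - [0, 0, 0]
  xyz:
    - [0.09, 0, -0.01]
    - [0.09, 0, -0.01]
    - [0.09, 0, -0.01]
    - [0.09, 0, -0.01]
    - [0.09, 0, -0.01]
    - [0.09, 0, -0.01]
    - [0.09, 0, -0.01]
    - [0.09, 0, -0.01]
    - [0.09, 0, 0]
    - [0.09, 0, 0]
    - [0, 0, 0]
  claw: [24, 24, 24, 24, 24, 24, 24, 24, 24, 24, 24]

```text
time_s: 14.1
position: [0.627, -0.0214, 0.3067]
tool_rot: [[-0.896, 0.125, 0.427], [0.111, 0.992, -0.056], [-0.43, -0.002, -0.903]]
ft_force: [-4.5, -3.7, 12.8]
grip_width: 0.0294
gripper_force: 43.2
```

```bash
python3 lid.py s5
```

```text
14.1 [ 0.627  -0.0214  0.3067] graspC [0.0136 0.0015 0.3238] [-4.5 -3.7 12.8] 0.02942832508510088 43.22312593460083
7590 lid 1.1839672443275029
99 rod angle 0.7263693423348249 [-0.04941023 -0.17097703  0.12470798] [ 0.07377885 -0.15965656  0.23829109]
grip 127 [[-0.00266585 -0.17720615  0.16767909]
 [ 0.00866497 -0.17302654  0.18182393]
 [ 0.01795109 -0.15667402  0.18864591]]
```

Call:
arm_command:
  turn:
    - [0, 0, 0]
    - [0, 0, 0]
    - [0, 0, 0]
    - [0, 0, 0]
    - [0, 0, 0]
  xyz:
    - [0.06, 0, 0.01]
    - [0.06, 0, 0.01]
    - [0.06, 0, 0.01]
    - [0.06, 0, 0.01]
    - [0, 0, 0]
  claw: [24, 24, 24, 24, 24]

```text
time_s: 14.65
position: [0.6177, -0.0202, 0.3023]
tool_rot: [[-0.894, 0.124, 0.431], [0.111, 0.992, -0.057], [-0.435, -0.003, -0.901]]
ft_force: [-11.3, -3.6, 23.1]
grip_width: 0.0294
gripper_force: 45.3
```

```bash
python3 lid.py s6
```

```text
14.65 [ 0.6177 -0.0202  0.3023] graspC [0.0042 0.0015 0.3194] [-11.3  -3.6  23.1] 0.02936723838663538 45.27768552303314
7687 lid 1.142924203117217
107 rod angle 0.7269714141773236 [-0.04846761 -0.1705692   0.12395566] [ 0.07542384 -0.15906506  0.24001222]
grip 129 [[-0.00279047 -0.17727892  0.16723509]
 [ 0.00895461 -0.17304869  0.18174691]
 [ 0.01831422 -0.15586695  0.18877444]]
```

View pics/s6.png

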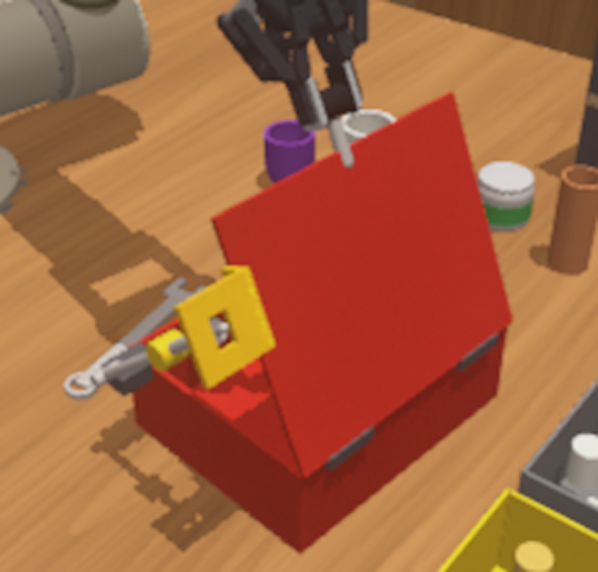

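The pin shows in the ear's hole (crop 220,330), lid at 1.143. The force is mostly radial, so I ease off that way and lower in small steps until the rod carries it.

Call:
arm_command:
  turn:
    - [0, 0, 0]
    - [0, 0, 0]
    - [0, 0, 0]
    - [0, 0, 0]
  xyz:
    - [0.03, 0, -0.04]
    - [0.03, 0, -0.03]
    - [0.03, 0, -0.01]
    - [0, 0, 0]
  claw: [24, 24, 24, 24]

```text
time_s: 15.1
position: [0.6111, -0.0194, 0.2993]
tool_rot: [[-0.898, 0.125, 0.423], [0.112, 0.992, -0.055], [-0.426, -0.002, -0.905]]
ft_force: [-2.5, -4.7, 5.4]
grip_width: 0.0295
gripper_force: 43.0
```

```bash
python3 lid.py s7
```

```text
15.1 [ 0.6111 -0.0194  0.2993] graspC [-0.0023  0.0015  0.3165] [-2.5 -4.7  5.4] 0.029522287971663605 43.007091879844666
7743 lid 1.1148199129183687
115 rod angle 0.728428884804361 [-0.04800123 -0.17380752  0.12466718] [ 0.07392342 -0.15926535  0.23769328]
grip 128 [[-0.00373189 -0.17738355  0.16783267]
 [ 0.00874834 -0.17265698  0.18247199]
 [ 0.01759428 -0.15572184  0.18850488]]
```

Call:
arm_command:
  turn:
    - [0, 0, 0]
    - [0, 0, 0]
    - [0, 0, 0]
  xyz:
    - [0.04, 0, -0.01]
    - [0.04, 0, -0.01]
    - [0, 0, 0]
  claw: [24, 24, 24]

```text
time_s: 15.45
position: [0.6077, -0.019, 0.2977]
tool_rot: [[-0.898, 0.125, 0.423], [0.112, 0.992, -0.054], [-0.426, -0.001, -0.905]]
ft_force: [5.0, -5.0, -0.1]
grip_width: 0.0291
gripper_force: 41.9
```

```bash
python3 lid.py s8
```

```text
15.45 [ 0.6077 -0.019   0.2977] graspC [-0.0058  0.0015  0.3149] [ 5.  -5.  -0.1] 0.02910502321064269 41.94838106632233
7757 lid 1.1007182302817422
122 rod angle 0.7318707720126764 [-0.04979487 -0.17332719  0.1246723 ] [ 0.07378962 -0.15834301  0.2395292 ]
grip 126 [[-0.00218286 -0.17712464  0.16785483]
 [ 0.0089517  -0.17358772  0.18183538]
 [ 0.01819199 -0.15649939  0.18892765]]
```

Call:
arm_command:
  turn:
    - [0, 0, 0]
    - [0, 0, 0]
  xyz:
    - [0.04, 0, 0]
    - [0, 0, 0]
  claw: [24, 24]

```text
time_s: 15.7
position: [0.6062, -0.0188, 0.297]
tool_rot: [[-0.897, 0.125, 0.423], [0.112, 0.992, -0.055], [-0.427, -0.001, -0.904]]
ft_force: [4.7, -6.0, -0.4]
grip_width: 0.0289
gripper_force: 41.9
```

```bash
python3 lid.py s9
```

```text
15.7 [ 0.6062 -0.0188  0.297 ] graspC [-0.0073  0.0015  0.3142] [ 4.7 -6.  -0.4] 0.028907621879897472 41.92608654499054
7762 lid 1.0939522744343348
121 rod angle 0.7313435576723467 [-0.04753651 -0.17306143  0.12443573] [ 0.07356238 -0.15829248  0.23895442]
grip 125 [[-0.00339092 -0.177231    0.16777515]
 [ 0.00882111 -0.17312711  0.18195178]
 [ 0.01797852 -0.15642092  0.18918808]]
```

View pics/s9.png

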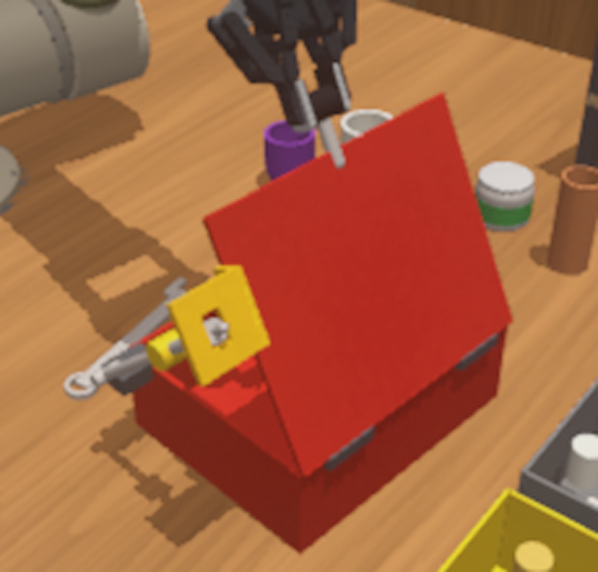

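The pin is clearly through the slot (crop 213,330). The force hasn't stepped up yet, so I lower a touch more.

Call:
arm_command:
  turn:
    - [0, 0, 0]
    - [0, 0, 0]
    - [0, 0, 0]
  xyz:
    - [0.04, 0, -0.01]
    - [0.04, 0, 0]
    - [0, 0, 0]
  claw: [24, 24, 24]

```text
time_s: 16.05
position: [0.603, -0.0184, 0.2955]
tool_rot: [[-0.897, 0.125, 0.424], [0.112, 0.992, -0.054], [-0.428, -0.001, -0.904]]
ft_force: [10.5, -6.0, -3.9]
grip_width: 0.0293
gripper_force: 41.9
```

```bash
python3 lid.py s10
```

```text
16.05 [ 0.603  -0.0184  0.2955] graspC [-0.0105  0.0014  0.3127] [10.5 -6.  -3.9] 0.029274908773211056 41.910865902900696
7783 lid 1.0797876299753633
126 rod angle 0.7324103771207834 [-0.04985556 -0.17368857  0.12402669] [ 0.07359914 -0.15868416  0.2391871 ]
grip 121 [[-0.00281496 -0.17751623  0.16781942]
 [ 0.00881842 -0.17359212  0.18146441]
 [ 0.01743446 -0.15760135  0.18886044]]
```

The reading seems biased by about -0.02 (the swing from closed by the tool gives 1.10), and the resistance says contact. Ease off and release, then check that it holds.

Call:
arm_command:
  turn:
    - [0, 0, 0]
    - [0, 0, 0]
    - [0, 0, 0]
    - [0, 0, 0]
    - [0, 0, 0]
    - [0, 0, 0]
    - [0, 0, 0]
    - [0, 0, 0]
    - [0, 0, 0]
  xyz:
    - [-0.04, 0, 0]
    - [-0.04, 0, 0]
    - [0, 0, 0]
    - [0, 0, 0]
    - [0, 0, 0]
    - [0, 0, -0.4]
    - [0, 0, -0.7]
    - [0, 0, -0.9]
    - [0, 0, -0.5]
  claw: [24, 24, 24, 50, 50, 50, 50, 50, 50]

```text
time_s: 17.0
position: [0.5516, -0.0106, 0.4134]
tool_rot: [[-0.897, 0.123, 0.424], [0.111, 0.992, -0.053], [-0.427, -0.0, -0.904]]
ft_force: [0.2, 0.5, 0.2]
grip_width: 0.0501
gripper_force: 0.0
```

```bash
python3 lid.py s11; python3 - <<'E'
from h import *
# top view: ear & ring
im,d=imaging.get_image("top");cv2.imwrite("pics/t2.png",im);P=pts("top",d);Q=toch(P.reshape(-1,3)).reshape(P.shape)
hsv=cv2.cvtColor(im,cv2.COLOR_BGR2HSV);H,S,V=[hsv[...,i] for i in range(3)]
b=(H>15)&(H<34)&(S>80)&(d>0)&(abs(Q[...,2]-.026)<.012)&(abs(Q[...,0])<.09)&(abs(Q[...,1])<.1)
g=Q[b];print("ring",len(g))
if len(g):print(np.percentile(g,[2,50,98],axis=0))
E
```

```text
17.0 [ 0.5516 -0.0106  0.4134] graspC [-0.0625  0.0026  0.4306] [0.2 0.5 0.2] 0.05006488035172288 0.0
7782 lid 1.0788448333053635
124 rod angle 0.7306079446872958 [-0.04826297 -0.17304297  0.12542616] [ 0.07410757 -0.15742955  0.23915127]
grip 120 [[-0.00251265 -0.17746205  0.16705188]
 [ 0.00882707 -0.17345046  0.18186227]
 [ 0.01759533 -0.15778133  0.18850128]]
ring 0
```

```bash
python3 - <<'E'
from h import *
im,d=imaging.get_image("wrist");cv2.imwrite("pics/w5.png",im);np.save("w5.npy",d)
P=pts("wrist",d);Q=toch(P.reshape(-1,3)).reshape(P.shape)
hsv=cv2.cvtColor(im,cv2.COLOR_BGR2HSV);H,S,V=[hsv[...,i] for i in range(3)]
b=(H>15)&(H<34)&(S>80)&(d>0)&(abs(Q[...,2]-.026)<.012)&(abs(Q[...,0])<.09)&(abs(Q[...,1])<.1)
g=Q[b];print("ring",len(g))
if len(g):print(np.percentile(g,[1,50,99],axis=0),cv2.minEnclosingCircle(g[abs(g[:,2]-.026)<.004][:,:2].astype(np.float32)))
print(proj("wrist",ch([-.012,0,.026])),proj("wrist",ch([.06,-.166,.23])))
E
```

```text
ring 1186
[[-0.0465961  -0.03099854  0.01701224]
 [-0.0169293   0.00096833  0.02200217]
 [ 0.0177399   0.03275403  0.02422928]] ((-0.01392053160816431, 0.00045652169501408935), 0.03353215754032135)
[278.19611201  50.57384906] [110.79095084 200.77574603]
```

View pics/w5.png

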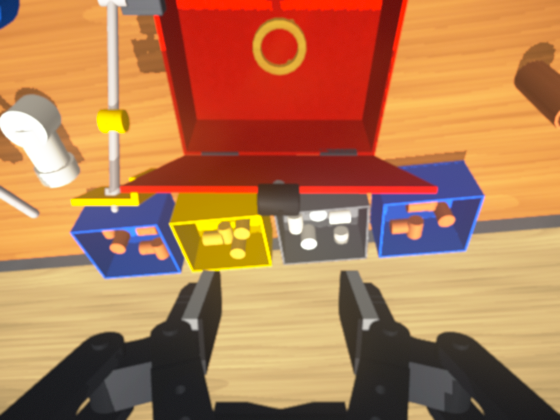

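The rod passes through the ear at (115,195), its pin standing out beyond at (115,208), so the lid is carried. The brass ring is at (279,47), i.e. (-0.013,0.0005) in the chest frame against the expected -0.012. Now to the crucible.

```bash
python3 - <<'E'
from h import *
L=25;T=Rlean(L);g=np.array([.4521,.2743,.098]);go(g-T[:,2]*.09,L);go(g,L);print(toch(g))
E
```

```text
t 17.15 shift now [5.1  5.41 3.1 ] shift target axes [5.1  5.41 3.12] turn [0.01 0.04 0.02]
t 17.15 shift now [5.1  5.41 4.9 ] shift target axes [5.1  5.41 4.92] turn [0.01 0.04 0.02]
[-0.18888611  0.27282413  0.098     ]
```

Call:
arm_command:
  turn:
    - [0, 0, 0]
    - [0, 0, 0]
    - [0, 0, 0]
    - [0, 0, 0]
    - [0, 0, 0]
    - [0, 0, 0]
    - [0, 0, 0]
    - [0, 0, 0]
    - [0, 0, 0]
    - [0, 0, 0]
    - [0, 0, 0]
    - [0, 0, 0]
  xyz:
    - [0.51, 0.54, 0]
    - [0.51, 0.54, 0]
    - [0.51, 0.54, 0.2]
    - [0.51, 0.54, 0.2]
    - [0.51, 0.54, 0.2]
    - [0.51, 0.54, 0.2]
    - [0.51, 0.54, 0.2]
    - [0.51, 0.54, 0.2]
    - [0.51, 0.54, 0.3]
    - [0.51, 0.54, 0.3]
    - [0, 0, 0.5]
    - [0, 0, 0]
  claw: [85, 85, 85, 85, 85, 85, 85, 85, 85, 85, 85, 85]

```text
time_s: 18.35
position: [0.4032, 0.2794, 0.1936]
tool_rot: [[-0.903, 0.122, 0.413], [0.109, 0.993, -0.055], [-0.417, -0.004, -0.909]]
ft_force: [-0.8, -0.4, 1.1]
grip_width: 0.0847
gripper_force: 0.0
```

```bash
python3 - <<'E'
from h import *
st();im,d=imaging.get_image("wrist");P=pts("wrist",d)
hsv=cv2.cvtColor(im,cv2.COLOR_BGR2HSV);H,S,V=[hsv[...,i] for i in range(3)]
m=(d>0)&(S<80)&(np.hypot(P[...,0]-.452,P[...,1]-.274)<.05)&(P[...,2]>.113)&(P[...,2]<.125)
p=P[m];print(len(p),np.percentile(p,[2,50,98],axis=0),cv2.minEnclosingCircle(p[:,:2].astype(np.float32)))
L=25;g=np.array([.4521,.2743,.098]);go(g,L)
E
```

```text
18.35 [0.4032 0.2794 0.1936] graspC [-0.2459  0.2718  0.2109] [-0.8 -0.4  1.1] 0.08470229435317664 0.0
2322 [[0.42338773 0.24543907 0.11334196]
 [0.44681518 0.27403124 0.11864115]
 [0.48074736 0.30147583 0.11990508]] ((0.4530275762081146, 0.2731916010379791), 0.030778799206018448)
t 18.4 shift now [-0.06  0.03  2.56] shift target axes [-0.05  0.02  2.56] turn [-0.02 -0.05  0.04]
```

Call:
arm_command:
  turn:
    - [0, 0, 0]
    - [0, 0, 0]
    - [0, 0, 0]
    - [0, 0, 0]
    - [0, 0, 0]
    - [0, 0, 0]
    - [0, 0, 0]
    - [0, 0, 0]
    - [0, 0, 0]
    - [0, 0, 0]
    - [0, 0, 0]
  xyz:
    - [-0.07, 0.01, 0.5]
    - [0, 0, 0.5]
    - [0, 0, 0.5]
    - [0, 0, 0.5]
    - [0, 0, 0.35]
    - [0, 0, 0.2]
    - [0, 0, 0]
    - [0, 0, 0]
    - [0, 0, 0]
    - [0, 0, 0]
    - [0, 0, 0]
  claw: [85, 85, 85, 85, 85, 85, 85, 50, 50, 50, 50]
  squeeze: 40

```text
time_s: 19.5
position: [0.4615, 0.273, 0.0846]
tool_rot: [[-0.899, 0.123, 0.421], [0.112, 0.992, -0.052], [-0.424, 0.001, -0.906]]
ft_force: [-2.6, -0.6, 6.6]
grip_width: 0.0585
gripper_force: 42.7
```

```bash
python3 - <<'E'
from h import *
st();s=env.observe();R=np.array(s["tool_rot"])
print("mid in tool",np.round((np.array([.4526,.2737,.083])-s["position"])@R,4), np.degrees(np.arcsin(R[0,2])),s["wrist_torque"])
E
```

```text
19.5 [0.4615 0.273  0.0846] graspC [-0.1875  0.2727  0.1018] [-2.6 -0.6  6.6] 0.05849269728419032 42.666181325912476
mid in tool [ 0.0087 -0.0004 -0.0023] 24.89267612876808 [-0.18925219  0.20994774 -0.06057524]
```

Gripped (58.5 mm). Lift straight up, then check that it came along.

Call:
arm_command:
  turn:
    - [0, 0, 0]
    - [0, 0, 0]
    - [0, 0, 0]
    - [0, 0, 0]
    - [0, 0, 0]
    - [0, 0, 0]
  xyz:
    - [-0.1, 0, -0.2]
    - [-0.2, 0, -0.42]
    - [-0.2, 0, -0.42]
    - [-0.2, 0, -0.42]
    - [-0.2, 0, -0.42]
    - [0, 0, 0]
  claw: [50, 50, 50, 50, 50, 50]

```text
time_s: 20.1
position: [0.4631, 0.2733, 0.1911]
tool_rot: [[-0.897, 0.123, 0.424], [0.113, 0.992, -0.05], [-0.427, 0.003, -0.904]]
ft_force: [1.2, -0.3, -3.3]
grip_width: 0.0585
gripper_force: 44.4
```

```bash
cat > cru.py <<'E'
from h import *
st();s=env.observe();R=np.array(s["tool_rot"]);tcp=np.array(s["position"])
mid=tcp+R@[.0087,-.0004,-.0023];rz=mid[2]+.035
im,d=imaging.get_image("top");P=pts("top",d);hsv=cv2.cvtColor(im,cv2.COLOR_BGR2HSV);S=hsv[...,1]
m=(d>0)&(S<70)&(hsv[...,2]>90)&(np.hypot(P[...,0]-mid[0],P[...,1]-mid[1])<.045)&(abs(P[...,2]-rz)<.008)
p=P[m]
print("mid expected",mid,toch(mid),"rim px",len(p))
if len(p)>20:
    A=np.c_[p[:,:2],np.ones(len(p))];k=np.linalg.lstsq(A,p[:,2],rcond=None)[0];print("rim z-mid",np.median(p[:,2])-mid[2],"tilt deg",np.degrees(k[:2]),cv2.minEnclosingCircle(p[:,:2].astype(np.float32)))
tgt=ch([-.0125,.0005,.049]);print("to seat, tool axes /50mm",np.round((tgt-mid)@R/.05,2))
E
python3 cru.py
```

```text
20.1 [0.4631 0.2733 0.1911] graspC [-0.1859  0.2731  0.2083] [ 1.2 -0.3 -3.3] 0.05852266476583531 44.37463402748108
mid expected [0.45428955 0.27398627 0.18944044] [-0.18667449  0.27278807  0.18944044] rim px 188
rim z-mid 0.03428279490282457 tilt deg [ 0.02262259 -0.52607388] ((0.4610438346862793, 0.2734806537628174), 0.035678792744874954)
to seat, tool axes /50mm [-1.95 -5.46  4.01]
```

It hangs upright (tilt under 1°, about 3.3 N). Carry it over the chest along y, rising.

Call:
arm_command:
  turn:
    - [0, 0, 0]
    - [0, 0, 0]
    - [0, 0, 0]
    - [0, 0, 0]
    - [0, 0, 0]
    - [0, 0, 0]
    - [0, 0, 0]
    - [0, 0, 0]
    - [0, 0, 0]
    - [0, 0, 0]
    - [0, 0, 0]
    - [0, 0, 0]
  xyz:
    - [-0.1, -0.25, 0.05]
    - [-0.15, -0.45, 0.1]
    - [-0.2, -0.55, 0.1]
    - [-0.2, -0.6, 0.12]
    - [-0.2, -0.6, 0.12]
    - [-0.2, -0.6, 0.12]
    - [-0.2, -0.6, 0.12]
    - [-0.2, -0.6, 0.12]
    - [-0.2, -0.5, 0.1]
    - [-0.15, -0.4, 0.1]
    - [-0.1, -0.25, 0.05]
    - [-0.05, -0.06, 0]
  claw: [50, 50, 50, 50, 50, 50, 50, 50, 50, 50, 50, 50]

```text
time_s: 21.35
position: [0.5388, -0.0132, 0.1774]
tool_rot: [[-0.9, 0.126, 0.416], [0.114, 0.992, -0.052], [-0.42, 0.0, -0.908]]
ft_force: [0.5, 0.6, -2.2]
grip_width: 0.0593
gripper_force: 44.4
```

Call:
arm_command:
  turn:
    - [0, 0, 0]
    - [0, 0, 0]
  xyz:
    - [0, -0.6, 0]
    - [0, 0, 0]
  claw: [50, 50]

```text
time_s: 21.55
position: [0.5351, -0.0432, 0.1782]
tool_rot: [[-0.9, 0.125, 0.418], [0.114, 0.992, -0.053], [-0.421, -0.0, -0.907]]
ft_force: [0.0, 0.4, -2.6]
grip_width: 0.059
gripper_force: 44.7
```

```bash
python3 cru.py
```

```text
21.55 [ 0.5351 -0.0432  0.1782] graspC [-0.0747 -0.0317  0.1955] [ 0.   0.4 -2.6] 0.05897805129904447 44.740925431251526
mid expected [ 0.52624384 -0.04248544  0.17664346] [-0.07551672 -0.03213111  0.17664346] rim px 129
rim z-mid 0.034462022990373736 tilt deg [-0.17600553 -0.11074881] ((0.533084511756897, -0.045356377959251404), 0.03310370445251465)
to seat, tool axes /50mm [-0.07  0.65  2.85]
```

Call:
arm_command:
  turn:
    - [0, 0, 0]
    - [0, 0, 0]
    - [0, 0, 0]
    - [0, 0, 0]
    - [0, 0, 0]
    - [0, 0, 0]
    - [0, 0, 0]
    - [0, 0, 0]
    - [0, 0, 0]
    - [0, 0, 0]
    - [0, 0, 0]
  xyz:
    - [-0.02, 0.2, 0]
    - [-0.03, 0.3, 0]
    - [-0.02, 0.15, 0.1]
    - [0, 0, 0.3]
    - [0, 0, 0.4]
    - [0, 0, 0.4]
    - [0, 0, 0.4]
    - [0, 0, 0.4]
    - [0, 0, 0.3]
    - [0, 0, 0.2]
    - [0, 0, 0]
  claw: [50, 50, 50, 50, 50, 50, 50, 50, 50, 50, 50]

```text
time_s: 22.7
position: [0.5949, -0.0159, 0.0658]
tool_rot: [[-0.9, 0.123, 0.417], [0.112, 0.992, -0.051], [-0.42, 0.0, -0.907]]
ft_force: [0.2, -0.3, -2.4]
grip_width: 0.0588
gripper_force: 44.7
```

```bash
python3 cru.py
```

```text
22.7 [ 0.5949 -0.0159  0.0658] graspC [-0.0187  0.0028  0.083 ] [ 0.2 -0.3 -2.4] 0.058801204319355045 44.74126696586609
mid expected [ 0.58605973 -0.01520275  0.06421065] [-0.01960399  0.00245288  0.06421065] rim px 80
rim z-mid 0.034666723723139836 tilt deg [-6.22651224  1.4684419 ] ((0.5940860509872437, -0.012766615487635136), 0.030049758031964302)
to seat, tool axes /50mm [-0.   -0.04  0.34]
```

Call:
arm_command:
  turn:
    - [0, 0, 0]
    - [0, 0, 0]
    - [0, 0, 0]
    - [0, 0, 0]
    - [0, 0, 0]
  xyz:
    - [0, -0.03, 0.08]
    - [0, 0, 0.08]
    - [0, 0, 0.06]
    - [0, 0, 0.05]
    - [0, 0, 0]
  claw: [50, 50, 50, 50, 50]

```text
time_s: 23.25
position: [0.6007, -0.0187, 0.0548]
tool_rot: [[-0.899, 0.124, 0.419], [0.112, 0.992, -0.052], [-0.422, 0.0, -0.906]]
ft_force: [0.7, -0.1, -2.3]
grip_width: 0.0593
gripper_force: 44.7
```

```bash
python3 cru.py; python3 -c "
from h import *
print(env.observe()['wrist_torque'])"
```

```text
23.25 [ 0.6007 -0.0187  0.0548] graspC [-0.0127  0.0008  0.072 ] [ 0.7 -0.1 -2.3] 0.05929079464533589 44.74194288253784
mid expected [ 0.59184329 -0.01801418  0.0532226 ] [-0.01351294  0.00039061  0.0532226 ] rim px 80
rim z-mid 0.03423146967715797 tilt deg [-0.25751428 -1.24747436] ((0.5994659066200256, -0.01637440174818039), 0.031550850719213486)
to seat, tool axes /50mm [0.02 0.   0.09]
[0.05808068 0.35810446 0.01231981]
```

Call:
arm_command:
  turn:
    - [0, 0, 0]
    - [0, 0, 0]
    - [0, 0, 0]
  xyz:
    - [0.01, 0, 0.04]
    - [0.01, 0, 0.03]
    - [0, 0, 0]
  claw: [50, 50, 50]

```text
time_s: 23.6
position: [0.6018, -0.0188, 0.0518]
tool_rot: [[-0.899, 0.124, 0.421], [0.112, 0.992, -0.053], [-0.424, -0.0, -0.906]]
ft_force: [1.5, 0.7, -0.3]
grip_width: 0.0592
gripper_force: 45.0
```

```bash
python3 cru.py
```

```text
23.6 [ 0.6018 -0.0188  0.0518] graspC [-0.0116  0.0009  0.069 ] [ 1.5  0.7 -0.3] 0.059152295306778006 44.98008906841278
mid expected [ 0.5929288  -0.01808647  0.05018693] [-0.01242696  0.00045532  0.05018693] rim px 78
rim z-mid 0.03403668473219774 tilt deg [-3.40378862 -0.62764378] ((0.5998900532722473, -0.0163692906498909), 0.03162339702248573)
to seat, tool axes /50mm [0.01 0.   0.02]
```

Touching the ring (load coming off). 1 mm more, then open slowly.

Call:
arm_command:
  turn:
    - [0, 0, 0]
    - [0, 0, 0]
  xyz:
    - [0.01, 0, 0.02]
    - [0, 0, 0]
  claw: [50, 50]

```text
time_s: 23.85
position: [0.6021, -0.0188, 0.0513]
tool_rot: [[-0.898, 0.124, 0.422], [0.112, 0.992, -0.053], [-0.425, -0.0, -0.905]]
ft_force: [1.7, 2.0, 3.8]
grip_width: 0.059
gripper_force: 45.5
```

```bash
python3 cru.py
```

```text
23.85 [ 0.6021 -0.0188  0.0513] graspC [-0.0114  0.0009  0.0685] [1.7 2.  3.8] 0.05902792598388604 45.537400245666504
mid expected [ 0.59321756 -0.01808243  0.04964214] [-0.012141    0.00049562  0.04964214] rim px 78
rim z-mid 0.03381800132097939 tilt deg [ 1.18520358 -1.9741826 ] ((0.6001032590866089, -0.016400862485170364), 0.03163542225956917)
to seat, tool axes /50mm [0.01 0.   0.01]
```

Seated with about 6 N on the ring. Open in small steps and retreat along the tool axis.

Call:
arm_command:
  turn:
    - [0, 0, 0]
    - [0, 0, 0]
    - [0, 0, 0]
    - [0, 0, 0]
    - [0, 0, 0]
    - [0, 0, 0]
    - [0, 0, 0]
    - [0, 0, 0]
    - [0, 0, 0]
    - [0, 0, 0]
    - [0, 0, 0]
    - [0, 0, 0]
  xyz:
    - [0, 0, 0]
    - [0, 0, 0]
    - [0, 0, 0]
    - [0, 0, 0]
    - [0, 0, 0]
    - [0, 0, 0]
    - [0, 0, -0.1]
    - [0, 0, -0.3]
    - [0, 0, -0.5]
    - [0, 0, -0.8]
    - [0, 0, -0.9]
    - [0, 0, -0.9]
  claw: [60, 62, 66, 72, 80, 82, 82, 82, 82, 82, 82, 82]
  squeeze: 20

```text
time_s: 25.1
position: [0.5266, -0.0094, 0.2105]
tool_rot: [[-0.9, 0.124, 0.419], [0.112, 0.992, -0.052], [-0.422, -0.0, -0.906]]
ft_force: [0.9, 0.5, -0.3]
grip_width: 0.0821
gripper_force: 0.0
```

Call:
arm_command:
  turn:
    - [0, 0, 0]
    - [0, 0, 0]
    - [0, 0, 0]
    - [0, 0, 0]
    - [0, 0, 0]
  xyz:
    - [0.5, 0, -0.6]
    - [0.5, 0, -0.6]
    - [0.5, 0, -0.6]
    - [0, 0, 0]
    - [0, 0, 0]
  claw: [82, 82, 82, 82, 82]

```text
time_s: 25.6
position: [0.4224, 0.0035, 0.2596]
tool_rot: [[-0.898, 0.124, 0.421], [0.112, 0.992, -0.053], [-0.425, -0.0, -0.905]]
ft_force: [0.3, -0.1, -1.5]
grip_width: 0.0821
gripper_force: 0.0
```

```bash
python3 lid.py s12; python3 - <<'E'
from h import *
m0=ch([-.0125,.0005,.084])
for n in("top","wrist"):
    im,d=imaging.get_image(n);cv2.imwrite(f"pics/{n}_end.png",im);P=pts(n,d);S=cv2.cvtColor(im,cv2.COLOR_BGR2HSV)[...,1]
    m=(d>0)&(S<80)&(im.max(2)>90)&(np.hypot(P[...,0]-m0[0],P[...,1]-m0[1])<.05)&(P[...,2]>.077)&(P[...,2]<.092);p=P[m];print(n,len(p))
    if len(p)>20:
        A=np.c_[p[:,:2],np.ones(len(p))];k=np.linalg.lstsq(A,p[:,2],rcond=None)[0];c,r=cv2.minEnclosingCircle(p[:,:2].astype(np.float32));print(toch([*c,np.median(p[:,2])]),r,"tilt",np.degrees(k[:2]))
E
```

```text
25.6 [0.4224 0.0035 0.2596] graspC [-0.1924  0.0005  0.2768] [ 0.3 -0.1 -1.5] 0.08214679059280193 0.0
7765 lid 1.0788877529482366
128 rod angle 0.7316749381058176 [-0.04949811 -0.17355915  0.12420856] [ 0.0751774  -0.15903727  0.23894082]
grip 121 [[-0.00272523 -0.17739211  0.16706168]
 [ 0.00880554 -0.17352411  0.18217104]
 [ 0.01774066 -0.1584957   0.18884412]]
top 193
[-0.01166721  0.00225797  0.0836278 ] 0.03048957884311676 tilt [-1.65119422 -0.16724062]
wrist 841
[-0.01121012  0.00139729  0.08183321] 0.030789690092206 tilt [-0.82018161 -0.42480565]
```

The crucible sits upright, within 1–2 mm of centre, with its rim at the expected 84 mm. The lid and rod are unchanged, and the robot is clear. Handing in.

```bash
python3 -c "
from rig import env
print(env.close_job())"
```

```text
the job is handed in; nothing more can be done
None
```

The job is handed in at about 26 s: the rod's pin is through the ear and carries the lid, and the crucible sits upright in the brass ring within about 2 mm of centre. The lid's camera reading of 1.08 rad is just under the stated 1.10 to 1.15; I put that down to about 0.02 rad of measuring bias.

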